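# Put the kiln shelf away in its rack and shut the hasp

### The job

Push the loose kiln shelf squarely into the empty bottom slot of the small plywood rack until it is fully home, then swing the rack's steel hasp shut across the front so that it sits over its staple. Leave the mug, the glaze jar and the kiln prop where they stand.

Things in the scene. Friction and masses are not known exactly. Their poses are not given: they have to be found in the camera images.
- kiln_shelf: loose kiln shelf: flat grey slab lying on the bench in front of the rack, 90 (x) by 130 (y) by 12 mm thick, 0.22 to 0.37 kg, too wide to grasp across; origin at the centre of its underside, x along its 90 mm side, z up. It slides when its edges are pushed. It goes in with its 90 mm side along the slot, either way round
- rack: small plywood rack fixed to the bench, 174 mm wide (y), 100 deep (x), 50 high, a fixed shelf stored in its upper slot. Origin at bench level, middle of the bottom slot's mouth, on the rack's front plane; x straight into the slot, y left, z up. Bottom slot: the bench is its floor; 134 mm wide between 20 mm cheeks, 17 high, 90 deep to the back stop; its first 14 mm flare to 146 mm
- slot_home (a point): where the shelf's origin is when fully home against the back stop: 45 mm in from the mouth on the slot's midline, at bench level; same axes as the rack. The shelf's near edge is then level with the rack's front plane
- hasp (a joint): angle of the hasp about its upright pin, rad: 0 = shut across the front, over the staple (pointing to the rack's -y); pi/2 = straight out of the front (-x); 2.6 to 3.0 at the start, swung out to the left (+y). Limits 0 to 3.1; it stays where it is left (0.02 N m of friction)
- hasp_hinge (a point): on the axis of the hasp's pin (9 mm thick), 22 mm above the bench: at x = -4.5, y = +79 mm in the rack frame
- hasp_end (a point): middle of the hasp's free end, 22 mm above the bench. The hasp is a flat upright steel strap, 84 mm long from the pin, 4 mm thick, 8 to 36 mm above the bench, with a window near its end for the staple. Shut, its inner face is 2.5 mm in front of the rack's front plane, so it shuts only when the shelf is home
- mug: bystander: white mug, 80 mm across, 95 mm tall, origin at the centre of its underside, standing to the rack's left
- glaze_jar: bystander: amber jar with a black cap, 70 mm across, 90 mm tall, origin at the centre of its underside, standing to the rack's right
- kiln_prop: bystander: pale upright cylinder, 38 mm across, 75 mm tall, origin at the centre of its underside, to the rack's right, nearer the robot
- staple (a point): outer end of the fixed steel staple that sticks out 14 mm from the rack's front plane at y = +10 mm, 16 to 26 mm above the bench (4 mm wide in y)
Things that resemble listed ones, but are neither listed nor needed, are in the scene too. Of the things like the rack, leave any that is purple; of the rest the larger one is meant. What is meant by the kiln_shelf is not purple, and is the smaller of those in its own colour.

How it is judged:
By the outcome, as a careful person would: the job done as asked, in the order asked, and still so for the second after the job is handed in, with the robot touching nothing.
It also fails if it takes over 72 s, if anything falls off the work surface, if the arm or the gripper's body presses on something with over 40 N, if the wrist force passes 120 N, or if a joint passes its speed limit or range.

### The arm

A 6-joint arm with a two-finger parallel gripper is mounted at the origin on the work surface. World frame = base frame: x ahead of the robot, y to its left, z up, the work surface at z = 0. Lengths are in m, angles in rad, forces in N, time in s.
With the tool pointing down it reaches from about 0.425 to 0.95 m from the base axis. Payload 3.5 kg.
Tool frame: the origin (TCP) lies at the very end of the fingers, on their centre line; the grasp point (between the pads) lies 19 mm behind it (grip_depth is the distance from the TCP to the grasp point, in m); x points along the fingers, z is the direction in which the jaws open and shut, and the axes are right-handed (so a half turn about x gives the same grasp; the last joint's range is limited). The gripper opens to 85 mm and grips with 20 to 120 N. Pads are 22 mm wide; open, the fingers measure 114 mm over their backs; the gripper's body (76 mm by 85 mm) begins 54 mm behind the grasp point. The pads swing forward as they close: fully open they stand 13 mm farther back than shut.
Start: joints at [1.196, 0.286, 1.577, -0, 1.279, -0.15], TCP at [0.15, 0.658, 0.231] pointing down, gripper open.
Joint ranges: [-2.77, 2.77], [-0.9, 2.22], [0.21, 2.48], [-1.53, 4.67], [0.24, 2.81], [-2.84, 2.84]. Speed limits (rad/s): [2.79, 2.79, 3.14, 3.14, 3.14, 3.14].

### API

Orientations are given as a unit quaternion [x, y, z, w].
In Python, from plant import get_state, read_camera, calibration, sign_off, recognise, grip_depth gives the robot as it stands. The module is installed in compiled form; this text tells all that it offers.
- The arm moves only by the tool servo_tool, never from a script. Its argument "deltas" is a list that holds one entry, the list of rows, each a list of 4 numbers: the shift along the world's x, y, z scaled (see below), then the turn about the world's z scaled (see below). In form: [[[tx, ty, tz, spin], ...]]. A call has exactly 5 rows; each row is the pose to reach, as a shift and turn from the pose commanded when the call began; what a row does not reach only later rows make up. The controller multiplies each number of a shift by 10 cm and each number of a turn by 90 degrees. A row lasts 1/10 s, in which the tool goes at most 50 mm and 8.59 degrees, less where a joint would pass 70% of its speed; a pose out of reach is approached as far as the arm can. A call with a number of a shift or a turn outside -1 to 1 is refused whole. A call with a gripper value outside its range is refused whole. "claw" is the gripper's target within -1 to 1 (fully open at 1, half-way at 0, shut at -1), set as the call begins (left out, the last holds). The fingers move at their own pace and stop on an object; "force" is the grip in N (left out, the last holds). Time passes only in rows, so rows that repeat a pose let the fingers close, or fill a call up. It gives the time, the measured TCP pose, the force and the opening at its end, in the units of the state.
- get_state(): the state, without advancing time (a new reading comes with each control period).
- read_camera(name): name is "scene" or "side" or "wrist"; returns the picture (400x640x3 uint8, blue, green, red); there is no depth.
- calibration(name): a dict with "intrinsics" (3x3 intrinsics, pixels), "R" (3x3) and "t" (3): a world point X has camera coordinates R X + t; the wrist camera has in their place "T_tool_cam" (4x4, takes a point from camera to tool coordinates, whose origin is the TCP and whose axes are the tool frame's). Camera axes: x right, y down, z forward; pixel columns grow to the right and rows downward; lengths in m; the calibration is good to about 2 mm. A picture is of the moment at which its call begins: read the wrist's pose just before it. calibration takes no time and is no camera call.
- sign_off(): hands the job in, once; it reports no verdict.
Trained networks look in the newest picture that a camera, given by its name, has taken for a name from the list of things; names that differ only in an ending like _2 or _b are one class to them, and where a whole thing is asked for, a point or a joint stands for the part that bears it (a point fixed in the world has none). Each returns a list of dicts, best first, with "p" (0 to 1); they miss things now and then, are a little off and sometimes report something else, mostly with a low value. They report only what shows in the picture. A call takes as long as a camera call. They do not tell look-alikes from the thing itself.
- recognise(camera, query): "at" ([x, y, z] in m, in world coordinates, good to about 4 mm: the middle of the surface that is visible of it).
The state is a dict: "time": time; "qpos": joint angles; "dq": joint speeds; "joint_efforts": joint torques, N m; "eef_pos": TCP position; "tcp_rot": TCP orientation; "contact_force": force on the tool from outside, world axes, zero at the start; "wrist_torque": the same for the moment, N m; "opening": opening from 0.0 (shut) to 1.0 (fully open).
Only numpy, scipy, OpenCV 4.12 (cv2) and the standard library are available. Lean on these libraries where they do the work, as an engineer would, in place of code of your own. Each camera call takes 0.05 s, during which the arm holds its last target. There are 200 camera calls.

## Working session

There is one attempt and no reset: what is moved stays moved. The work goes in short steps, Python scripts to look and compute and a tool call to move; the robot and the scene stay as the last step left them, time stands still between calls to the robot, and variables do not carry over. Pictures are saved under pics/ and viewed, about 8 in all and at most 12, crops included, and the job is handed in when it is done.

Besides the shell and the picture viewer there is one more tool, called after "Emit:" in YAML: its name, and indented under it one key for each argument. servo_tool: Moves the arm, as the interface text tells. Its arguments: {"type":"object","properties":{"deltas":{"type":"array"},"claw":{"type":"number"},"force":{"type":"number"}},"required":["deltas"]}

```bash
mkdir -p pics; python3 - <<'E'
from plant import *
import cv2,numpy as np
s=get_state();print(s['time'],s['eef_pos'],s['tcp_rot'],grip_depth)
for c in('scene','side'):
    im=read_camera(c);cv2.imwrite(f'pics/{c}0.png',im)
    k=calibration(c);print(c,np.round(k['intrinsics'],1).tolist(),np.round(-k['R'].T@k['t'],3))
    for q in('kiln_shelf','rack','hasp','mug','glaze_jar','kiln_prop'):
        print(q,[(np.round(d['at'],3).tolist(),round(d['p'],2)) for d in recognise(c,q)])
E
```

```text
0.0 [0.15017503 0.65738739 0.22993219] [-0.44119875  0.55366025  0.44034548  0.55217737] 0.0187
scene [[431.7, 0.0, 316.4], [0.0, 431.7, 205.1], [0.0, 0.0, 1.0]] [1.098 0.339 0.846]
kiln_shelf [([0.498, -0.09, 0.011], 0.89), ([0.237, 0.311, 0.014], 0.78), ([0.381, -0.288, 0.015], 0.69)]
rack [([0.424, 0.174, 0.049], 0.97), ([0.822, -0.045, 0.038], 0.72)]
hasp [([0.583, 0.082, 0.025], 0.62)]
mug [([0.663, 0.227, 0.054], 0.72)]
glaze_jar [([0.698, -0.241, 0.062], 0.83)]
kiln_prop [([0.564, -0.334, 0.053], 0.65), ([0.583, 0.084, 0.024], 0.57)]
side [[417.7, 0.0, 326.7], [0.0, 417.7, 199.6], [0.0, 0.0, 1.0]] [0.177 0.711 0.673]
kiln_shelf [([0.274, 0.309, 0.011], 0.8), ([0.362, -0.283, 0.014], 0.59), ([0.496, -0.082, 0.016], 0.56)]
rack [([0.383, 0.193, 0.049], 0.9), ([0.797, -0.025, 0.038], 0.89), ([0.639, 0.0, 0.052], 0.88)]
hasp [([0.496, -0.078, 0.017], 0.72), ([0.326, 0.211, 0.037], 0.64), ([0.773, -0.01, 0.019], 0.43), ([0.64, 0.003, 0.053], 0.26)]
mug [([0.659, 0.236, 0.064], 0.69)]
glaze_jar [([0.673, -0.236, 0.062], 0.77)]
kiln_prop [([0.556, -0.329, 0.048], 0.83)]
```

View pics/scene0.png

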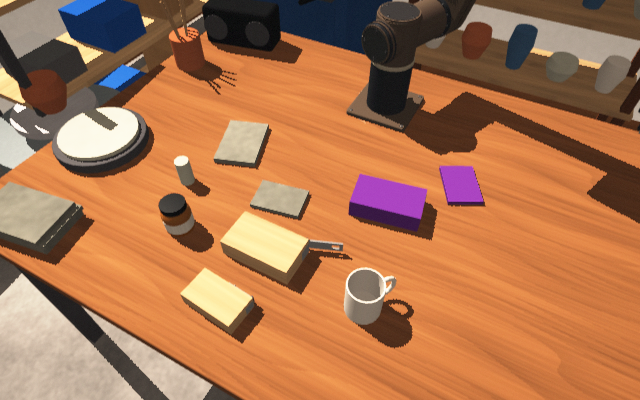

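View pics/side0.png

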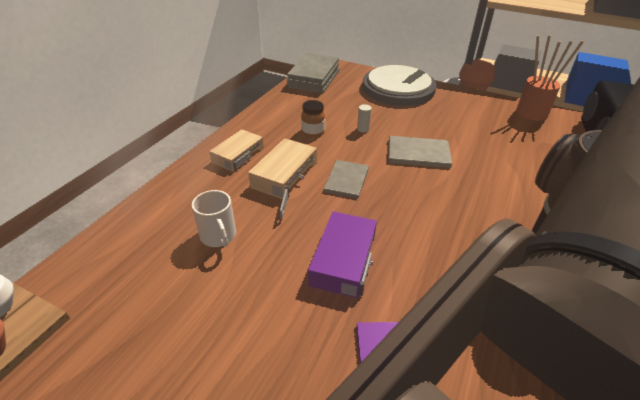

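The scene picture shows two beige racks. The larger, around (265,247), has its hasp swung out to (343,246). Three grey slabs and one purple one are visible. The smaller grey slab, at (280,198), lies in front of the larger rack. The side view agrees: rack (283,168), slab (347,179), purple rack left alone. I'm going above the slab for a close look.

Emit:
servo_tool:
  deltas:
    - [[0.1,-0.2,0.1,0],[0.2,-0.4,0.2,0],[0.3,-0.6,0.3,0],[0.4,-0.8,0.4,0],[0.5,-1,0.5,0]]

```text
time: 1.2
eef_pos: [0.2008, 0.5572, 0.2818]
tcp_rot: [-0.441, 0.553, 0.441, 0.553]
contact_force: [-0.1, 0.1, 0.1]
opening: 1.003
```

Emit:
servo_tool:
  deltas:
    - [[0.1,-0.2,0.1,0],[0.2,-0.4,0.2,0],[0.3,-0.6,0.3,0],[0.4,-0.8,0.4,0],[0.5,-1,0.5,0]]

```text
time: 1.7
eef_pos: [0.2507, 0.4571, 0.3319]
tcp_rot: [-0.441, 0.553, 0.441, 0.553]
contact_force: [0.6, 1.1, -0.5]
opening: 1.0
```

Emit:
servo_tool:
  deltas:
    - [[0.1,-0.2,0,0],[0.2,-0.4,0,0],[0.3,-0.6,0,0],[0.4,-0.8,0,0],[0.5,-1,0,0]]

```text
time: 2.2
eef_pos: [0.3007, 0.3572, 0.3316]
tcp_rot: [-0.441, 0.553, 0.441, 0.553]
contact_force: [0.7, 0.4, -0.2]
opening: 1.002
```

Emit:
servo_tool:
  deltas:
    - [[0.1,-0.2,0,0],[0.2,-0.4,0,0],[0.3,-0.6,0,0],[0.4,-0.8,0,0],[0.5,-1,0,0]]

```text
time: 2.7
eef_pos: [0.3507, 0.2572, 0.3316]
tcp_rot: [-0.441, 0.553, 0.441, 0.553]
contact_force: [0.2, 0.1, -1.3]
opening: 0.998
```

Emit:
servo_tool:
  deltas:
    - [[0.1,-0.2,0,0],[0.2,-0.4,0,0],[0.3,-0.6,0,0],[0.4,-0.8,0,0],[0.5,-1,0,0]]

```text
time: 3.2
eef_pos: [0.4007, 0.1571, 0.3316]
tcp_rot: [-0.441, 0.553, 0.441, 0.553]
contact_force: [0.3, 0.4, 0.9]
opening: 1.0
```

Emit:
servo_tool:
  deltas:
    - [[0.1,-0.2,0,0],[0.2,-0.4,0,0],[0.3,-0.6,0,0],[0.4,-0.8,0,0],[0.5,-1,0,0]]

```text
time: 3.7
eef_pos: [0.4507, 0.0571, 0.3316]
tcp_rot: [-0.441, 0.553, 0.441, 0.553]
contact_force: [0.4, 0.7, 0.1]
opening: 0.999
```

```bash
python3 - <<'E'
from plant import *
import cv2,numpy as np
s=get_state();print(s['time'],s['eef_pos'],s['tcp_rot'],s['opening'])
im=read_camera('wrist');cv2.imwrite('pics/w1.png',im)
k=calibration('wrist');print(k['T_tool_cam'].round(3) if hasattr(k['T_tool_cam'],'round') else k['T_tool_cam'])
E
```

```text
3.7 [0.45072269 0.05714043 0.33158525] [-0.44090659  0.55275758  0.44057164  0.55313387] 0.9989630322651211
[[-0.001 -0.277  0.961 -0.143]
 [ 0.001 -0.961 -0.277  0.07 ]
 [ 1.     0.001  0.001  0.   ]
 [ 0.     0.     0.     1.   ]]
```

View pics/w1.png

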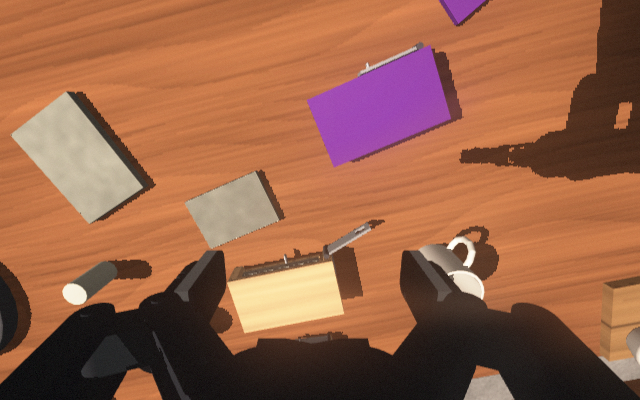

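The wrist view shows the slab with corners (185,204), (256,171), (279,218) and (210,248). The rack top's front edge runs from (230,281) to (331,262), with the staple at (286,258). The hasp runs from about (327,251) to (370,226). The slab's 130 mm side faces the mouth but is yawed. Next I'll turn these into positions.

```bash
cat >h.py <<'E'
from plant import *
import cv2,numpy as np
from scipy.spatial.transform import Rotation as Ro
def cam(c,s=None):
    k=calibration(c);K=np.array(k['intrinsics'])
    if c!='wrist': R=np.array(k['R']);return K,R,np.array(k['t'])
    T=np.eye(4);T[:3,:3]=Ro.from_quat(s['tcp_rot']).as_matrix();T[:3,3]=s['eef_pos']
    W=np.linalg.inv(T@np.array(k['T_tool_cam']));return K,W[:3,:3],W[:3,3]
def ground(px,z,C):
    K,R,t=C;px=np.atleast_2d(px).astype(float)
    d=np.linalg.solve(K,np.c_[px,np.ones(len(px))].T).T@R;o=-R.T@t
    return o+d*((z-o[2])/d[:,2])[:,None]
def refine(im,px,w=5):
    g=cv2.cvtColor(im,cv2.COLOR_BGR2GRAY);p=np.array(px,np.float32).reshape(-1,1,2)
    return cv2.cornerSubPix(g,p,(w,w),(-1,-1),(3,50,.01)).reshape(-1,2)
def proj(X,C):
    K,R,t=C;q=(np.atleast_2d(X)@R.T+t)@K.T;return q[:,:2]/q[:,2:]
def yaw(v):return np.degrees(np.arctan2(v[1],v[0]))
E
python3 - <<'E'
from h import *
im=cv2.imread('pics/w1.png');s=get_state();C=cam('wrist',s)
sh=refine(im,[(185,204),(256,171),(279,218),(210,248)]);rk=refine(im,[(230,281),(331,262),(344,314),(245,333)])
print(sh.round(1).tolist(),rk.round(1).tolist())
S=ground(sh,.012,C);R=ground(rk,.05,C)
for n,P in(('shelf',S),('rack',R)):
    print(n,P[:,:2].round(4).tolist(),P.mean(0).round(4),[round(float(np.linalg.norm(P[i]-P[i-1])),4) for i in range(4)],[round(float(yaw(P[i]-P[i-1])),1) for i in range(4)])
print('hasp',ground([(327,251),(370,226)],.036,C).round(4))
print('jaw yaw',yaw(Ro.from_quat(s['tcp_rot']).as_matrix()[:,2]))
E
```

```text
[[187.5, 200.39999389648438], [255.1999969482422, 171.39999389648438], [279.20001220703125, 220.3000030517578], [210.0, 248.0]] [[226.1999969482422, 281.8999938964844], [331.79998779296875, 260.6000061035156], [343.79998779296875, 313.3999938964844], [244.1999969482422, 332.79998779296875]]
shelf [[0.4657, -0.157], [0.4445, -0.0367], [0.5322, -0.0206], [0.5542, -0.1483]] [ 0.4991 -0.0906  0.012 ] [0.089, 0.1222, 0.0892, 0.1295] [-174.4, 100.0, 10.4, -80.2]
rack [[0.6031, -0.1238], [0.6042, 0.0509], [0.7042, 0.0503], [0.7041, -0.1236]] [ 0.6539 -0.0366  0.05  ] [0.101, 0.1747, 0.1001, 0.1739] [-179.9, 89.7, -0.3, -90.0]
hasp [[0.5928 0.0462 0.036 ]
 [0.5658 0.1215 0.036 ]]
jaw yaw 76.98767795745968
```

Rack: front plane x=0.6036, midline y=-0.0365, yaw about 0, and its size checks out at 174x100. Slab: centre (0.4995,-0.09), yaw +10°. I'll push it +y from its right side with the fingers half open, then push it +x.

Emit:
servo_tool:
  deltas:
    - [[0.034,-0.16,-0.15,-0.057],[0.068,-0.32,-0.3,-0.114],[0.102,-0.49,-0.45,-0.171],[0.136,-0.65,-0.6,-0.228],[0.17,-0.81,-0.77,-0.285]]
  claw: 0

```text
time: 4.25
eef_pos: [0.4676, -0.0234, 0.2543]
tcp_rot: [-0.306, 0.637, 0.306, 0.638]
contact_force: [-0.4, 0.0, 0.3]
opening: 0.495
```

Emit:
servo_tool:
  deltas:
    - [[0.034,-0.16,-0.15,-0.057],[0.068,-0.32,-0.3,-0.114],[0.102,-0.49,-0.45,-0.171],[0.136,-0.65,-0.6,-0.228],[0.17,-0.81,-0.77,-0.285]]

```text
time: 4.75
eef_pos: [0.4848, -0.1044, 0.1773]
tcp_rot: [-0.157, 0.689, 0.157, 0.69]
contact_force: [0.2, -0.0, 0.3]
opening: 0.498
```

Emit:
servo_tool:
  deltas:
    - [[0.034,-0.16,-0.15,-0.057],[0.068,-0.32,-0.3,-0.114],[0.102,-0.49,-0.45,-0.171],[0.136,-0.65,-0.6,-0.228],[0.15,-0.81,-0.77,-0.285]]

```text
time: 5.25
eef_pos: [0.5, -0.1855, 0.1003]
tcp_rot: [0.0, 0.707, -0.0, 0.708]
contact_force: [-0.3, 0.4, -0.2]
opening: 0.502
```

Emit:
servo_tool:
  deltas:
    - [[0,0,-0.2,0],[0,0,-0.4,0],[0,0,-0.6,0],[0,0,-0.75,0],[0,0,-0.8,0]]

```text
time: 5.75
eef_pos: [0.4985, -0.1841, 0.0187]
tcp_rot: [-0.001, 0.708, 0.002, 0.706]
contact_force: [-0.4, 0.8, -0.2]
opening: 0.497
```

Emit:
servo_tool:
  deltas:
    - [[0,0,-0.03,0],[0,0,-0.06,0],[0,0,-0.09,0],[0,0,-0.12,0],[0,0,-0.14,0]]

```text
time: 6.25
eef_pos: [0.4996, -0.1851, 0.0065]
tcp_rot: [-0.001, 0.707, 0.001, 0.707]
contact_force: [-0.5, 0.4, -0.1]
opening: 0.503
```

Emit:
servo_tool:
  deltas:
    - [[0,0,-0.01,0],[0,0,-0.02,0],[0,0,-0.03,0],[0,0,-0.04,0],[0,0,-0.04,0]]

```text
time: 6.75
eef_pos: [0.4993, -0.1849, 0.0022]
tcp_rot: [-0.001, 0.707, 0.001, 0.707]
contact_force: [0.0, -0.0, -0.9]
opening: 0.504
```

Emit:
servo_tool:
  deltas:
    - [[0,0.06,0,0],[0,0.12,0,0],[0,0.18,0,0],[0,0.24,0,0],[0,0.3,0,0]]

```text
time: 7.25
eef_pos: [0.4994, -0.1545, 0.0024]
tcp_rot: [-0.001, 0.707, 0.001, 0.707]
contact_force: [-0.3, -1.9, 0.2]
opening: 0.496
```

```bash
python3 - <<'E'
from h import *
s=get_state();print(s['eef_pos'],s['contact_force'])
a=read_camera('scene')[140:300,180:340];b=read_camera('wrist')[20:320]
cv2.imwrite('pics/p2.png',np.vstack([cv2.resize(a,(320,320))[:, :],b[:, 100:420]])[:600])
E
```

```text
[ 0.49936721 -0.15451283  0.00237269] [-0.3325211  -1.86530486  0.24671399]
```

View pics/p2.png

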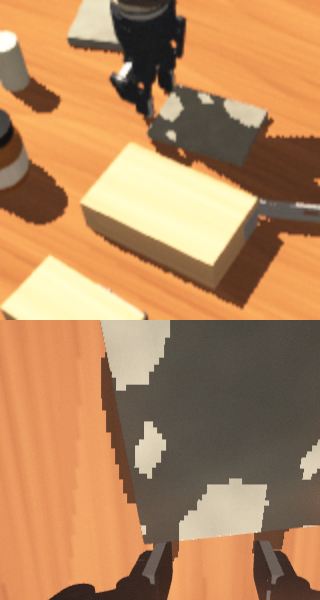

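The fingers are against the slab's right edge, with the near finger at about (160,560) in the wrist part, and the slab is turning as planned. I'll continue to y of about -0.1125.

Emit:
servo_tool:
  deltas:
    - [[0,0.06,0,0],[0,0.12,0,0],[0,0.18,0,0],[0,0.24,0,0],[0,0.3,0,0]]

```text
time: 7.85
eef_pos: [0.4995, -0.1245, 0.0024]
tcp_rot: [-0.001, 0.707, 0.001, 0.707]
contact_force: [-0.2, -1.8, -0.4]
opening: 0.501
```

Emit:
servo_tool:
  deltas:
    - [[0,0.04,0,0],[0,0.08,0,0],[0,0.12,0,0],[0,0.125,0,0],[0,0.125,0,0]]

```text
time: 8.35
eef_pos: [0.4994, -0.1121, 0.0023]
tcp_rot: [-0.001, 0.707, 0.001, 0.707]
contact_force: [-0.5, -0.2, 0.4]
opening: 0.499
```

Emit:
servo_tool:
  deltas:
    - [[0,-0.1,0,0],[0,-0.2,0.1,0],[0,-0.2,0.4,0],[0,-0.2,0.7,0],[0,-0.2,1,0]]

```text
time: 8.85
eef_pos: [0.4994, -0.1335, 0.1041]
tcp_rot: [-0.001, 0.707, 0.001, 0.707]
contact_force: [0.8, -0.8, -0.8]
opening: 0.503
```

Emit:
servo_tool:
  deltas:
    - [[-0.1,0.1,0.2,0.095],[-0.2,0.2,0.4,0.19],[-0.3,0.4,0.6,0.285],[-0.4,0.7,0.8,0.38],[-0.55,0.95,1,0.475]]

```text
time: 9.35
eef_pos: [0.4442, -0.0374, 0.2041]
tcp_rot: [-0.26, 0.657, 0.26, 0.658]
contact_force: [-0.1, 0.8, 0.9]
opening: 0.499
```

Emit:
servo_tool:
  deltas:
    - [[0,0,0,0.095],[0,0,0,0.19],[0,0,0,0.285],[0,0,0,0.38],[0,0,0,0.475]]

```text
time: 9.85
eef_pos: [0.4445, -0.0382, 0.2033]
tcp_rot: [-0.482, 0.517, 0.482, 0.517]
contact_force: [0.4, -0.1, 0.1]
opening: 0.502
```

Emit:
servo_tool:
  deltas:
    - [[0,0,0,0.05],[0,0,0,0.05],[0,0,0,0.05],[0,0,0,0.05],[0,0,0,0.05]]

```text
time: 10.35
eef_pos: [0.4444, -0.0376, 0.2025]
tcp_rot: [0.501, -0.499, -0.5, -0.5]
contact_force: [-0.7, 1.4, -0.9]
opening: 0.503
```

```bash
python3 - <<'E'
from h import *
s=get_state();print(s['eef_pos'],s['tcp_rot'])
cv2.imwrite('pics/w3.png',read_camera('wrist'))
E
```

```text
[ 0.4444382  -0.03763896  0.20245546] [ 0.50053922 -0.49945769 -0.50048251 -0.49951954]
```

View pics/w3.png

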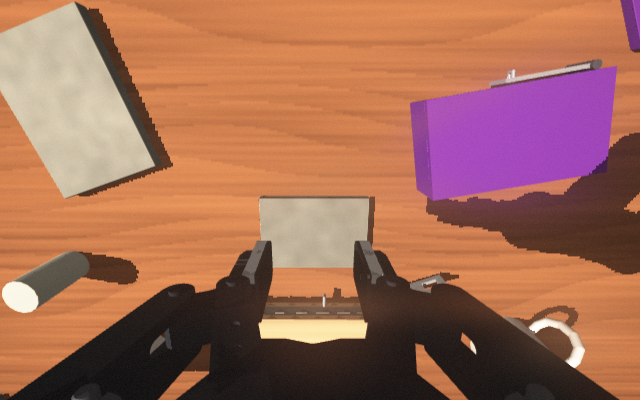

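The slab is now square, with corners about (260,197), (368,197) and far edge y≈268. The rack top's front edge is at y≈319, from x=260 to x=367.

```bash
python3 - <<'E'
from h import *
im=cv2.imread('pics/w3.png');s=get_state();C=cam('wrist',s)
print(ground([(260,197),(368,196.5)],.012,C).round(4), ground([(265,268),(352,268)],.012,C).round(4), ground([(259.5,320),(367.5,318)],.05,C).round(4))
for y in (200,205,210,215,230): print(y,[im[y,x].tolist() for x in (257,259,260,261,263,366,367,368,369,370)])
E
```

```text
[[ 0.4646 -0.0985  0.012 ]
 [ 0.4636  0.0274  0.012 ]] [[ 0.5567 -0.0965  0.012 ]
 [ 0.5564  0.0125  0.012 ]] [[ 0.6038 -0.0991  0.05  ]
 [ 0.6007  0.0275  0.05  ]]
200 [[93, 148, 227], [151, 177, 198], [158, 182, 202], [155, 181, 198], [156, 183, 201], [144, 169, 191], [145, 169, 190], [146, 167, 188], [76, 92, 118], [54, 73, 111]]
205 [[96, 150, 231], [186, 215, 231], [155, 182, 198], [153, 177, 198], [155, 182, 198], [151, 173, 192], [148, 171, 192], [157, 184, 199], [64, 84, 115], [54, 76, 117]]
210 [[92, 145, 225], [153, 189, 224], [155, 183, 200], [153, 177, 194], [156, 181, 200], [151, 174, 193], [154, 180, 196], [147, 171, 189], [56, 76, 111], [47, 70, 107]]
215 [[87, 136, 217], [111, 150, 203], [150, 177, 196], [153, 178, 198], [154, 180, 198], [152, 180, 194], [154, 179, 193], [100, 123, 143], [52, 71, 108], [50, 71, 107]]
230 [[85, 135, 212], [84, 134, 212], [138, 174, 213], [149, 174, 191], [147, 171, 187], [150, 174, 189], [131, 153, 167], [54, 72, 106], [47, 65, 98], [46, 65, 101]]
```

Emit:
servo_tool:
  deltas:
    - [[-0.04,0.01,-0.2,0],[-0.05,0.01,-0.4,0],[-0.06,0.01,-0.6,0],[-0.06,0.01,-0.8,0],[-0.06,0.01,-1,0]]

```text
time: 10.9
eef_pos: [0.4385, -0.0365, 0.1016]
tcp_rot: [0.501, -0.499, -0.501, -0.499]
contact_force: [-0.1, 0.1, 0.9]
opening: 0.502
```

Emit:
servo_tool:
  deltas:
    - [[0,0,-0.3,0],[0,0,-0.6,0],[0,0,-0.8,0],[0,0,-0.92,0],[0,0,-0.99,0]]

```text
time: 11.4
eef_pos: [0.4381, -0.0363, 0.0024]
tcp_rot: [-0.5, 0.5, 0.501, 0.499]
contact_force: [0.1, -0.4, 0.3]
opening: 0.496
```

Emit:
servo_tool:
  deltas:
    - [[0.06,0,0,0],[0.12,0,0,0],[0.18,0,0,0],[0.24,0,0,0],[0.3,0,0,0]]

```text
time: 11.9
eef_pos: [0.4689, -0.0365, 0.0038]
tcp_rot: [-0.501, 0.499, 0.501, 0.499]
contact_force: [-3.4, 0.3, 1.3]
opening: 0.5
```

Emit:
servo_tool:
  deltas:
    - [[0.08,0,0,0],[0.16,0,0,0],[0.24,0,0,0],[0.32,0,0,0],[0.4,0,0,0]]

```text
time: 12.4
eef_pos: [0.5091, -0.0365, 0.0033]
tcp_rot: [-0.501, 0.499, 0.501, 0.499]
contact_force: [-2.9, 0.8, 1.8]
opening: 0.499
```

```bash
python3 - <<'E'
from h import *
s=get_state();print(s['eef_pos'],s['contact_force'])
a=read_camera('scene')[140:300,180:360];b=read_camera('wrist')[:,120:520]
cv2.imwrite('pics/p4.png',np.vstack([cv2.resize(a,(400,356)),b[150:390]]))
E
```

```text
[ 0.50913371 -0.03649177  0.00331627] [-2.87017765  0.79908064  1.81822863]
```

View pics/p4.png

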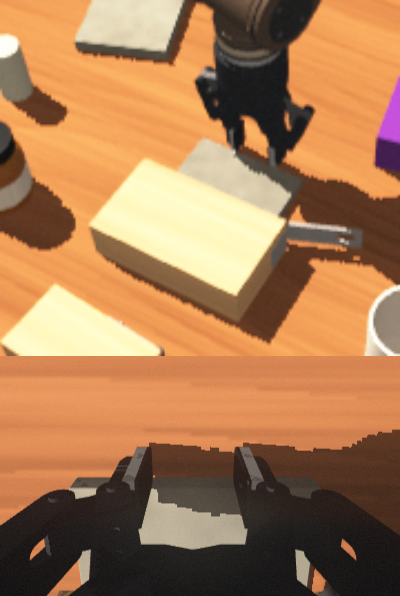

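The slab sits square with its leading edge just at the mouth, and the push force is about 3 N. I'll keep pushing.

Emit:
servo_tool:
  deltas:
    - [[0.06,0,0,0],[0.12,0,0,0],[0.18,0,0,0],[0.24,0,0,0],[0.3,0,0,0]]

```text
time: 13.0
eef_pos: [0.5387, -0.0363, 0.003]
tcp_rot: [-0.501, 0.499, 0.501, 0.499]
contact_force: [-2.0, 1.3, -1.2]
opening: 0.496
```

Emit:
servo_tool:
  deltas:
    - [[0.06,0,0,0],[0.12,0,0,0],[0.18,0,0,0],[0.24,0,0,0],[0.3,0,0,0]]

```text
time: 13.5
eef_pos: [0.5689, -0.0365, 0.0033]
tcp_rot: [-0.501, 0.499, 0.501, 0.499]
contact_force: [-2.7, 0.7, -0.6]
opening: 0.501
```

Emit:
servo_tool:
  deltas:
    - [[0.04,0,0,0],[0.08,0,0,0],[0.12,0,0,0],[0.16,0,0,0],[0.18,0,0,0]]

```text
time: 14.0
eef_pos: [0.5869, -0.0366, 0.0035]
tcp_rot: [0.501, -0.499, -0.501, -0.499]
contact_force: [-1.9, 0.5, 1.5]
opening: 0.499
```

Expected home is about 5–6 mm further. I'll creep in until the force rises.

Emit:
servo_tool:
  deltas:
    - [[0.01,0,0,0],[0.02,0,0,0],[0.03,0,0,0],[0.04,0,0,0],[0.04,0,0,0]]

```text
time: 14.5
eef_pos: [0.5883, -0.0362, 0.0026]
tcp_rot: [-0.499, 0.501, 0.502, 0.498]
contact_force: [-7.5, 0.5, 2.1]
opening: 0.499
```

Emit:
servo_tool:
  deltas:
    - [[0.01,0,0,0],[0.02,0,0,0],[0.02,0,0,0],[0.02,0,0,0],[0.02,0,0,0]]

```text
time: 15.0
eef_pos: [0.5881, -0.0357, 0.0019]
tcp_rot: [-0.497, 0.502, 0.504, 0.497]
contact_force: [-11.7, -0.3, 5.3]
opening: 0.502
```

Emit:
servo_tool:
  deltas:
    - [[0.01,0,0,0],[0.02,0,0,0],[0.03,0,0,0],[0.03,0,0,0],[0.03,0,0,0]]

```text
time: 15.5
eef_pos: [0.5878, -0.0354, 0.0007]
tcp_rot: [-0.495, 0.504, 0.506, 0.496]
contact_force: [-19.2, -0.0, 7.2]
opening: 0.504
```

Emit:
servo_tool:
  deltas:
    - [[-0.2,0,0,0],[-0.4,0,0,0],[-0.6,0,0.2,0],[-0.8,0,0.4,0],[-1,0,0.6,0]]

```text
time: 16.0
eef_pos: [0.4957, -0.0368, 0.0643]
tcp_rot: [0.502, -0.499, -0.5, -0.5]
contact_force: [0.1, -0.0, 0.6]
opening: 0.503
```

Emit:
servo_tool:
  deltas:
    - [[-0.1,0,0.2,0],[-0.2,0,0.4,0],[-0.3,0,0.6,0],[-0.4,0,0.8,0],[-0.4,0,1,0]]

```text
time: 16.5
eef_pos: [0.4553, -0.0366, 0.1645]
tcp_rot: [0.502, -0.499, -0.5, -0.5]
contact_force: [-0.3, -0.0, -0.3]
opening: 0.503
```

```bash
python3 - <<'E'
from h import *
s=get_state();print(s['eef_pos'],s['tcp_rot'])
im=read_camera('wrist');cv2.imwrite('pics/w5.png',im)
sd=read_camera('side');cv2.imwrite('pics/s5.png',sd)
cv2.imwrite('pics/p5.png',np.vstack([cv2.resize(im[150:350,200:440],(600,300) if 0 else (480,400),interpolation=cv2.INTER_CUBIC)[:400],cv2.resize(sd[130:230,235:355],(480,400),interpolation=cv2.INTER_CUBIC)[0:200] if 0 else cv2.resize(sd[140:220,240:432],(480,200),interpolation=cv2.INTER_CUBIC)]))
E
```

```text
[ 0.45531611 -0.03658373  0.16448736] [ 0.5015794  -0.49881336 -0.49976982 -0.49983344]
```

View pics/p5.png

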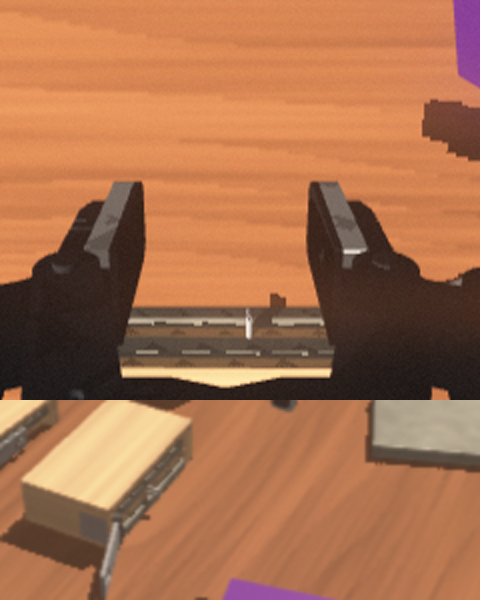

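The slab is inside the slot and no longer visible on the bench. The staple is at zoomed (248,323). Next I'll check the front plane numerically.

```bash
python3 - <<'E'
from h import *
im=cv2.imread('pics/w5.png');s=get_state();C=cam('wrist',s);print('cam',-C[1].T@C[2])
for x in (.5936,.6036):
  print(x,proj([[x,-.06,z] for z in (0,.012,.017,.029,.05)],C).round(1).tolist())
print('mouth L/R',proj([[.6036,-.0365-.067,0],[.6036,-.0365+.067,0],[.6036,-.1235,.05],[.6036,.0505,.05]],C).round(1).tolist())
for c in (290,335,350): print(c,[(y,int(im[y,c-2:c+3].mean())) for y in range(298,340)])
cv2.imwrite('pics/p6.png',cv2.resize(im[295:345,255:375],(800,500),interpolation=cv2.INTER_NEAREST)[:,:])
E
```

```text
cam [ 0.38689137 -0.03716295  0.30935237]
0.5936 [[293.5, 293.2], [292.8, 299.2], [292.5, 301.8], [291.8, 308.4], [290.4, 321.1]]
0.6036 [[293.6, 300.3], [292.9, 306.5], [292.7, 309.2], [291.9, 316.0], [290.6, 329.1]]
mouth L/R [[257.7, 300.2], [368.3, 300.7], [230.1, 328.9], [395.9, 329.6]]
290 [(298, 149), (299, 150), (300, 149), (301, 149), (302, 138), (303, 107), (304, 79), (305, 76), (306, 74), (307, 77), (308, 97), (309, 142), (310, 170), (311, 137), (312, 75), (313, 83), (314, 94), (315, 89), (316, 82), (317, 90), (318, 90), (319, 77), (320, 77), (321, 76), (322, 76), (323, 76), (324, 76), (325, 88), (326, 88), (327, 68), (328, 78), (329, 87), (330, 84), (331, 78), (332, 81), (333, 106), (334, 177), (335, 210), (336, 209), (337, 210), (338, 197), (339, 130)]
335 [(298, 105), (299, 107), (300, 106), (301, 105), (302, 100), (303, 85), (304, 72), (305, 71), (306, 72), (307, 72), (308, 81), (309, 99), (310, 109), (311, 97), (312, 75), (313, 82), (314, 92), (315, 90), (316, 86), (317, 93), (318, 96), (319, 83), (320, 79), (321, 79), (322, 79), (323, 77), (324, 76), (325, 83), (326, 83), (327, 72), (328, 75), (329, 88), (330, 98), (331, 98), (332, 98), (333, 97), (334, 170), (335, 211), (336, 212), (337, 212), (338, 203), (339, 140)]
350 [(298, 150), (299, 150), (300, 149), (301, 148), (302, 136), (303, 107), (304, 82), (305, 77), (306, 81), (307, 86), (308, 100), (309, 145), (310, 169), (311, 137), (312, 76), (313, 78), (314, 92), (315, 103), (316, 103), (317, 102), (318, 93), (319, 82), (320, 81), (321, 77), (322, 72), (323, 64), (324, 69), (325, 101), (326, 123), (327, 98), (328, 74), (329, 90), (330, 98), (331, 99), (332, 98), (333, 96), (334, 171), (335, 212), (336, 212), (337, 200), (338, 136), (339, 36)]
```

View pics/p6.png

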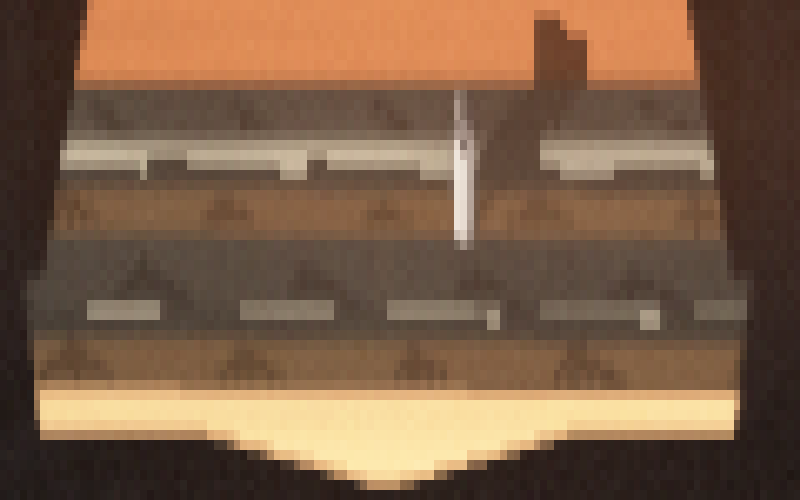

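The strip structure is ambiguous at this angle: the slab may stand 1–3 mm proud. I'll take one look almost straight down the front plane.

Emit:
servo_tool:
  deltas:
    - [[0.2,0,0,0],[0.4,0,0,0],[0.6,0,0,0],[0.8,0,0,0],[1,0,0,0]]

```text
time: 17.1
eef_pos: [0.5564, -0.0365, 0.162]
tcp_rot: [0.501, -0.499, -0.501, -0.499]
contact_force: [0.6, 0.2, 0.1]
opening: 0.5
```

Emit:
servo_tool:
  deltas:
    - [[0.2,0,-0.1,0],[0.4,0,-0.3,0],[0.6,0,-0.5,0],[0.8,0,-0.7,0],[0.95,0,-0.75,0]]

```text
time: 17.6
eef_pos: [0.6497, -0.0362, 0.0835]
tcp_rot: [-0.499, 0.5, 0.502, 0.498]
contact_force: [-0.1, -0.1, -0.7]
opening: 0.498
```

```bash
python3 - <<'E'
from h import *
s=get_state();print(s['eef_pos'],s['tcp_rot'])
im=read_camera('wrist');cv2.imwrite('pics/w7.png',im)
C=cam('wrist',s);print('cam',-C[1].T@C[2]);r=proj([[.6036,-.0365,.05],[.6036,-.0365,0],[.6036,-.0365,.012]],C);print(r.round(1))
y=int(r[1,1]);print(y);cv2.imwrite('pics/p7.png',cv2.resize(im[max(0,y-50):y+70],(800,300 ) if 0 else (800,150)) if 0 else cv2.resize(im[max(0,y-60):y+60,160:480],(800,300),interpolation=cv2.INTER_NEAREST))
E
```

```text
[ 0.64969406 -0.03615361  0.08351177] [-0.49931505  0.50013839  0.50214078  0.49839814]
cam [ 0.58043917 -0.03653433  0.22675946]
[[311.9 158.7]
 [311.9 150. ]
 [311.9 151.7]]
150
```

View pics/w7.png

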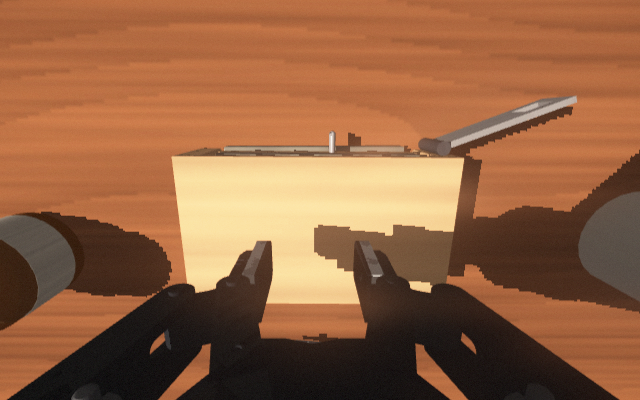

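The straight-down view shows the rack's top front edge at y≈156, the slab's near edge as a strip at y≈147 from x=222 to x=405, and the staple tip at (332,131). The hasp pin is at (433,146) and its end at (577,98).

```bash
python3 - <<'E'
from h import *
im=cv2.imread('pics/w7.png');s=get_state();C=cam('wrist',s)
g=im.mean(2)
for c0,c1 in((180,195),(202,214),(240,300),(370,400)): print(c0,[(y,int(g[y,c0:c1].mean())) for y in range(142,162)])
fx=ground([(190,156),(300,156),(455,156)],.05,C)[:,0];print('front',fx)
print('shelf',[ground([(c,r)],.012,C)[0].round(4).tolist() for c,r in((240,146),(240,147),(390,146),(390,147))])
print('staple end',ground([(332,131)],.026,C),'pin',ground([(433,146)],.036,C),'end',ground([(577,97),(575,102)],.036,C))
cv2.imwrite('pics/p8.png',cv2.resize(im[125:165,165:465],(800,430) if 0 else (800,107*3),interpolation=cv2.INTER_NEAREST))
E
```

```text
180 [(142, 132), (143, 132), (144, 133), (145, 132), (146, 131), (147, 130), (148, 128), (149, 126), (150, 121), (151, 112), (152, 104), (153, 97), (154, 89), (155, 96), (156, 160), (157, 196), (158, 196), (159, 196), (160, 195), (161, 194)]
202 [(142, 133), (143, 133), (144, 133), (145, 132), (146, 132), (147, 121), (148, 102), (149, 94), (150, 94), (151, 91), (152, 86), (153, 81), (154, 81), (155, 86), (156, 154), (157, 197), (158, 197), (159, 195), (160, 195), (161, 195)]
240 [(142, 135), (143, 135), (144, 134), (145, 113), (146, 104), (147, 144), (148, 160), (149, 157), (150, 133), (151, 100), (152, 85), (153, 82), (154, 105), (155, 110), (156, 131), (157, 182), (158, 197), (159, 197), (160, 197), (161, 196)]
370 [(142, 141), (143, 141), (144, 135), (145, 116), (146, 120), (147, 149), (148, 159), (149, 160), (150, 155), (151, 134), (152, 111), (153, 103), (154, 108), (155, 117), (156, 114), (157, 156), (158, 194), (159, 197), (160, 197), (161, 197)]
front [0.60429705 0.60407876 0.60377072]
shelf [[0.6018, -0.0884, 0.012], [0.6025, -0.0884, 0.012], [0.6015, 0.0193, 0.012], [0.6022, 0.0193, 0.012]]
staple end [[ 0.59053823 -0.02351923  0.026     ]] pin [[0.59919657 0.0404434  0.036     ]] end [[0.5693836  0.1250323  0.036     ]
 [0.57228143 0.12452716 0.036     ]]
```

View pics/p8.png

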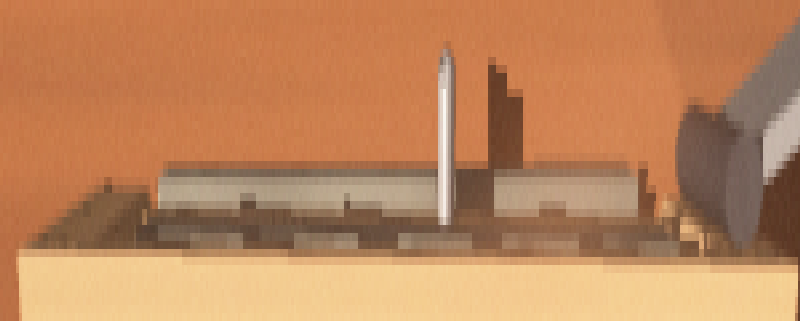

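The slab's near edge reads about 0.6022 against a front plane at 0.604, so it may be about 1.5 mm proud. To tell "home" from "fingers blocked by the rack face", I'll close the fingers and press each half of the slab near the bench.

Emit:
servo_tool:
  deltas:
    - [[-0.1,0,0.1,0],[-0.3,0,0.2,0],[-0.5,0,0.2,0],[-0.75,0,0.2,0],[-1,0,0.2,0]]
  claw: -1

```text
time: 18.15
eef_pos: [0.5496, -0.0365, 0.1079]
tcp_rot: [0.501, -0.499, -0.5, -0.499]
contact_force: [0.0, -0.5, -0.1]
opening: -0.001
```

Emit:
servo_tool:
  deltas:
    - [[-0.1,-0.1,-0.1,0],[-0.2,-0.2,-0.3,0],[-0.2,-0.3,-0.5,0],[-0.2,-0.4,-0.7,0],[-0.2,-0.4,-0.9,0]]

```text
time: 18.65
eef_pos: [0.5308, -0.0782, 0.017]
tcp_rot: [0.501, -0.499, -0.5, -0.5]
contact_force: [1.0, 0.4, 0.1]
opening: -0.004
```

Emit:
servo_tool:
  deltas:
    - [[0.1,0,-0.05,0],[0.2,0,-0.07,0],[0.3,0,-0.09,0],[0.4,0,-0.09,0],[0.5,0,-0.09,0]]

```text
time: 19.15
eef_pos: [0.5824, -0.0766, 0.0103]
tcp_rot: [0.502, -0.499, -0.5, -0.499]
contact_force: [0.2, 0.1, -0.0]
opening: -0.0
```

Emit:
servo_tool:
  deltas:
    - [[0.03,0,0,0],[0.06,0,0,0],[0.09,0,0,0],[0.11,0,0,0],[0.11,0,0,0]]

```text
time: 19.65
eef_pos: [0.5896, -0.0764, 0.0092]
tcp_rot: [-0.499, 0.5, 0.502, 0.498]
contact_force: [-5.2, 0.2, 4.1]
opening: -0.002
```

Emit:
servo_tool:
  deltas:
    - [[-0.05,0,0,0],[-0.05,0,-0.03,0],[-0.05,0,-0.06,0],[-0.02,0,-0.06,0],[0,0,-0.06,0]]

```text
time: 20.15
eef_pos: [0.5881, -0.076, 0.002]
tcp_rot: [-0.498, 0.501, 0.504, 0.497]
contact_force: [-11.9, -0.8, 3.3]
opening: 0.002
```

Emit:
servo_tool:
  deltas:
    - [[0.02,0,0,0],[0.04,0,0,0],[0.06,0,0,0],[0.07,0,0,0],[0.07,0,0,0]]

```text
time: 20.65
eef_pos: [0.5873, -0.0752, 0.0001]
tcp_rot: [-0.492, 0.505, 0.509, 0.493]
contact_force: [-30.0, -1.6, 14.7]
opening: 0.001
```

Emit:
servo_tool:
  deltas:
    - [[-0.1,0,0.02,0],[-0.18,0,0.1,0],[-0.18,0,0.2,0],[-0.18,0,0.2,0],[-0.18,0,0.2,0]]

```text
time: 21.15
eef_pos: [0.5819, -0.0768, 0.0247]
tcp_rot: [0.502, -0.499, -0.5, -0.5]
contact_force: [0.1, -0.9, -1.1]
opening: 0.001
```

Emit:
servo_tool:
  deltas:
    - [[0.03,0,0,0],[0.06,0,0,0],[0.09,0,0,0],[0.11,0,0,0],[0.11,0,0,0]]

```text
time: 21.65
eef_pos: [0.5909, -0.0764, 0.023]
tcp_rot: [-0.5, 0.5, 0.501, 0.499]
contact_force: [-2.3, 0.0, 2.0]
opening: 0.001
```

The readings depend on tool height: contact is at 0.588 low, 0.5896 at z=9 mm and 0.591 at z=23 mm. So the fingers widen upward and hit the rack's top edge when low. I'll push with just the tips (z≈9 mm) on the left half too, then recheck.

Emit:
servo_tool:
  deltas:
    - [[-0.15,0,0,0],[-0.3,0.1,0,0],[-0.3,0.3,-0.05,0],[-0.3,0.6,-0.1,0],[-0.3,0.79,-0.14,0]]

```text
time: 22.15
eef_pos: [0.5614, 0.0038, 0.0091]
tcp_rot: [0.501, -0.499, -0.501, -0.5]
contact_force: [-0.0, 0.7, -0.3]
opening: -0.004
```

Emit:
servo_tool:
  deltas:
    - [[0.08,0,0,0],[0.16,0,0,0],[0.24,0,0,0],[0.3,0,0,0],[0.32,0,0,0]]

```text
time: 22.65
eef_pos: [0.5898, 0.0019, 0.0087]
tcp_rot: [-0.497, 0.503, 0.504, 0.496]
contact_force: [-15.5, -1.7, 7.4]
opening: 0.002
```

Emit:
servo_tool:
  deltas:
    - [[-0.15,0,0,0],[-0.3,-0.1,0,0],[-0.3,-0.3,0,0],[-0.3,-0.6,0,0],[-0.3,-0.85,0,0]]

```text
time: 23.15
eef_pos: [0.5642, -0.0846, 0.0098]
tcp_rot: [0.501, -0.499, -0.5, -0.5]
contact_force: [1.1, -0.0, -0.1]
opening: -0.002
```

Emit:
servo_tool:
  deltas:
    - [[0.08,0,0,0],[0.16,0,0,0],[0.24,0,0,0],[0.3,0,0,0],[0.32,0,0,0]]

```text
time: 23.65
eef_pos: [0.5892, -0.081, 0.008]
tcp_rot: [-0.496, 0.503, 0.507, 0.494]
contact_force: [-24.6, -2.7, 16.5]
opening: 0.003
```

Now I'll back off, rise and look straight down again, unloaded.

Emit:
servo_tool:
  deltas:
    - [[-0.15,0,0,0],[-0.3,0.1,0.2,0],[-0.3,0.2,0.5,0],[-0.3,0.3,0.8,0],[-0.2,0.44,1,0]]

```text
time: 24.15
eef_pos: [0.576, -0.0374, 0.1115]
tcp_rot: [0.501, -0.499, -0.5, -0.499]
contact_force: [-0.3, -0.7, -0.0]
opening: -0.0
```

Emit:
servo_tool:
  deltas:
    - [[0.2,0,0,0],[0.4,0,0,0],[0.6,0,-0.1,0],[0.7,0,-0.2,0],[0.7,0,-0.3,0]]

```text
time: 24.65
eef_pos: [0.647, -0.0374, 0.0791]
tcp_rot: [0.502, -0.499, -0.501, -0.499]
contact_force: [0.4, 0.5, 0.3]
opening: 0.004
```

```bash
python3 - <<'E'
from h import *
s=get_state();print(s['eef_pos'],s['contact_force'])
im=read_camera('wrist');cv2.imwrite('pics/w9.png',im)
C=cam('wrist',s);print('cam',-C[1].T@C[2])
g=im.mean(2);r=int(proj([[.604,-.0365,.05]],C)[0,1]);print(r)
for y0,y1 in((-.115,-.108),(-.09,-.05),(-.005,.015)):
    c0,c1=[int(proj([[.604,y,.02]],C)[0,0]) for y in(y0,y1)]
    print(c0,c1,[(y,int(g[y,c0:c1].mean())) for y in range(r-20,r+6)])
cv2.imwrite('pics/p9.png',cv2.resize(im[r-35:r+10,160:480],(800,338),interpolation=cv2.INTER_NEAREST))
E
```

```text
[ 0.64702749 -0.03744286  0.07906217] [0.40447292 0.46964832 0.34107847]
cam [ 0.5769339  -0.03777104  0.22190231]
164
198 208 [(144, 133), (145, 134), (146, 135), (147, 133), (148, 135), (149, 133), (150, 132), (151, 117), (152, 94), (153, 95), (154, 95), (155, 95), (156, 96), (157, 91), (158, 86), (159, 85), (160, 89), (161, 155), (162, 198), (163, 197), (164, 197), (165, 197), (166, 196), (167, 195), (168, 197), (169, 199)]
235 294 [(144, 136), (145, 136), (146, 136), (147, 136), (148, 135), (149, 131), (150, 107), (151, 82), (152, 121), (153, 152), (154, 134), (155, 101), (156, 86), (157, 79), (158, 94), (159, 111), (160, 102), (161, 118), (162, 174), (163, 198), (164, 198), (165, 198), (166, 197), (167, 197), (168, 198), (169, 199)]
360 389 [(144, 133), (145, 132), (146, 133), (147, 133), (148, 133), (149, 132), (150, 125), (151, 107), (152, 118), (153, 147), (154, 153), (155, 131), (156, 112), (157, 107), (158, 99), (159, 114), (160, 129), (161, 116), (162, 132), (163, 179), (164, 198), (165, 198), (166, 198), (167, 198), (168, 198), (169, 199)]
```

View pics/p9.png

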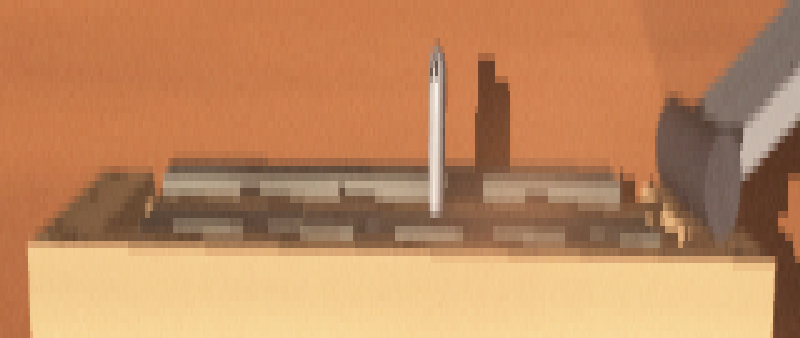

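The slab's edge is now within about 0.5 mm of the rack front, at the limit of a pixel and even on both sides (y≈150 against the cheek's 151). So it's home. Next I'll plan the hasp arc.

```bash
python3 - <<'E'
from h import *
s=get_state();C=cam('wrist',s);im=cv2.imread('pics/w9.png')
p=np.array([.599,.042]);P=[]
for i,a in enumerate(np.linspace(2.81,0,16)):
    r=.060-.015*min(1,i/10);d=.028 if i==0 else .016
    P.append(p+r*np.array([-np.sin(a),-np.cos(a)])+d*np.array([-np.cos(a),np.sin(a)]))
P=np.array(P);print(P.round(4).tolist())
for k in(0,5,10): print(((P[k+1:k+6]-P[k])*10).round(2).tolist())
print('to start',((P[0]-s['eef_pos'][:2])*10).round(2),s['eef_pos'])
E
```

```text
[[0.6059, 0.1078], [0.5839, 0.1007], [0.5742, 0.0957], [0.5658, 0.0892], [0.5589, 0.0815], [0.5537, 0.0729], [0.5502, 0.0638], [0.5485, 0.0544], [0.5485, 0.0451], [0.5502, 0.0363], [0.5533, 0.0282], [0.5566, 0.02], [0.5615, 0.0124], [0.5676, 0.006], [0.5749, 0.0008], [0.583, -0.003]]
[[-0.22, -0.07], [-0.32, -0.12], [-0.4, -0.19], [-0.47, -0.26], [-0.52, -0.35]]
[[-0.03, -0.09], [-0.05, -0.19], [-0.05, -0.28], [-0.04, -0.37], [-0.0, -0.45]]
[[0.03, -0.08], [0.08, -0.16], [0.14, -0.22], [0.22, -0.27], [0.3, -0.31]]
to start [-0.39  1.45] [ 0.6446453  -0.03726102  0.07648426]
```

Emit:
servo_tool:
  deltas:
    - [[0,0,0.3,0],[0,0.15,0.45,0],[-0.05,0.35,0.45,0],[-0.1,0.55,0.45,0],[-0.2,0.75,0.45,0]]

```text
time: 25.2
eef_pos: [0.6244, 0.039, 0.124]
tcp_rot: [-0.501, 0.499, 0.501, 0.499]
contact_force: [1.0, -0.2, 0.6]
opening: 0.0
```

Emit:
servo_tool:
  deltas:
    - [[-0.04,0.2,0,0],[-0.08,0.4,0,0],[-0.14,0.6,0,0],[-0.18,0.75,0,0],[-0.18,0.75,0,0]]

```text
time: 25.7
eef_pos: [0.6058, 0.1142, 0.1237]
tcp_rot: [-0.501, 0.499, 0.502, 0.498]
contact_force: [-0.0, -0.5, -0.8]
opening: 0.002
```

Emit:
servo_tool:
  deltas:
    - [[0,0,-0.2,0],[0,0,-0.4,0],[0,0,-0.6,0],[0,0,-0.8,0],[0,0,-0.9,0]]

```text
time: 26.2
eef_pos: [0.606, 0.111, 0.0321]
tcp_rot: [-0.5, 0.5, 0.501, 0.498]
contact_force: [-0.3, 1.0, -0.8]
opening: 0.001
```

```bash
python3 - <<'E'
from h import *
s=get_state();print(s['eef_pos'],s['contact_force'])
a=read_camera('scene');b=read_camera('side')
cv2.imwrite('pics/p10.png',np.vstack([cv2.resize(a[190:340,220:420],(400,300)),cv2.resize(b[100:250,200:400],(400,300))]))
E
```

```text
[0.60601598 0.11102423 0.03206133] [-0.25358026  1.01940797 -0.82407113]
```

View pics/p10.png

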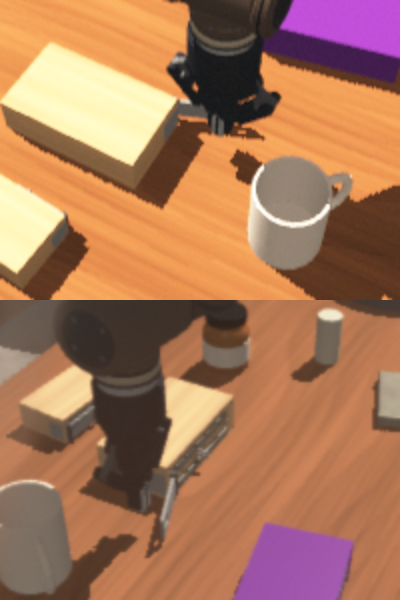

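The closed fingers stand behind the strap, on the rack and mug side, clear of both (side view: fingertips (140,500), strap (165,510)). I'll lower and sweep along the arc.

Emit:
servo_tool:
  deltas:
    - [[0,-0.01,-0.1,0],[0,-0.02,-0.18,0],[0,-0.03,-0.18,0],[-0.04,-0.04,-0.18,0],[-0.08,-0.05,-0.18,0]]

```text
time: 26.8
eef_pos: [0.5995, 0.1064, 0.0168]
tcp_rot: [0.501, -0.499, -0.501, -0.499]
contact_force: [0.1, -0.2, 0.1]
opening: -0.002
```

Emit:
servo_tool:
  deltas:
    - [[-0.14,-0.02,0,0],[-0.24,-0.07,0,0],[-0.32,-0.14,0,0],[-0.39,-0.21,0,0],[-0.44,-0.3,0,0]]

```text
time: 27.3
eef_pos: [0.5549, 0.076, 0.0165]
tcp_rot: [0.501, -0.499, -0.501, -0.499]
contact_force: [0.7, 0.5, -1.0]
opening: 0.001
```

Emit:
servo_tool:
  deltas:
    - [[-0.03,-0.09,0,0],[-0.05,-0.19,0,0],[-0.05,-0.28,0,0],[-0.04,-0.37,0,0],[0,-0.45,0,0]]

```text
time: 27.8
eef_pos: [0.5552, 0.0307, 0.0161]
tcp_rot: [-0.5, 0.5, 0.501, 0.499]
contact_force: [0.0, 1.5, -0.4]
opening: 0.001
```

Emit:
servo_tool:
  deltas:
    - [[0.03,-0.09,0,0],[0.08,-0.17,0,0],[0.13,-0.24,0,0],[0.2,-0.29,0,0],[0.26,-0.33,0,0]]

```text
time: 28.3
eef_pos: [0.5821, -0.002, 0.0163]
tcp_rot: [0.501, -0.499, -0.501, -0.499]
contact_force: [-0.5, 0.5, -0.4]
opening: -0.001
```

Emit:
servo_tool:
  deltas:
    - [[0.01,0,0,0],[0.02,0,0,0],[0.03,0,0,0],[0.04,0,0,0],[0.05,0,0,0]]

```text
time: 28.8
eef_pos: [0.5848, -0.0013, 0.0162]
tcp_rot: [-0.5, 0.5, 0.502, 0.498]
contact_force: [-6.4, -1.5, 6.0]
opening: 0.001
```

It stops at x≈0.585, which matches the strap's shut outer face (0.597 less the 12 mm finger half-width). I'll back off and verify.

Emit:
servo_tool:
  deltas:
    - [[-0.15,0,0,0],[-0.3,0,0.1,0],[-0.4,0,0.4,0],[-0.4,-0.1,0.7,0],[-0.4,-0.35,1,0]]

```text
time: 29.3
eef_pos: [0.5461, -0.0353, 0.1172]
tcp_rot: [-0.501, 0.498, 0.501, 0.499]
contact_force: [1.5, 0.1, -0.6]
opening: -0.003
```

Emit:
servo_tool:
  deltas:
    - [[0.2,0,0,0],[0.4,0,0,0],[0.6,0,0,0],[0.8,0,0,0],[0.9,0,0,0]]

```text
time: 29.8
eef_pos: [0.6381, -0.0365, 0.1166]
tcp_rot: [0.501, -0.499, -0.5, -0.5]
contact_force: [-0.3, 0.7, -0.2]
opening: -0.001
```

```bash
python3 - <<'E'
from h import *
s=get_state();print(s['eef_pos'],s['contact_force'])
im=read_camera('wrist');C=cam('wrist',s)
r=int(proj([[.604,-.0365,.03]],C)[0,1]);print(r)
a=read_camera('scene')
cv2.imwrite('pics/p11.png',np.vstack([cv2.resize(im[max(0,r-40):r+40,160:480],(800,200),interpolation=cv2.INTER_NEAREST),cv2.resize(a[140:340,140:540],(800,400))]))
cv2.imwrite('pics/w11.png',im)
for c,q in(('scene','mug'),('scene','glaze_jar'),('scene','kiln_prop')): print(q,[(np.round(d['at'],3).tolist(),round(d['p'],2)) for d in recognise(c,q)])
E
```

```text
[ 0.63805841 -0.03645068  0.11662831] [-0.29910831  0.66914996 -0.23310117]
164
mug [([0.662, 0.226, 0.054], 0.98)]
glaze_jar [([0.7, -0.242, 0.063], 0.56)]
kiln_prop [([0.563, -0.335, 0.052], 0.97)]
```

The picture limit is reached, so I'll verify numerically: fit the grey (low-saturation) strap pixels in front of the rack.

```bash
python3 - <<'E'
from h import *
im=cv2.imread('pics/w11.png');s=get_state();C=cam('wrist',s)
hsv=cv2.cvtColor(im,cv2.COLOR_BGR2HSV)
for y in(.035,.02,.005,-.005,-.015,-.022,-.027,-.035,-.039,-.043,-.05,-.08):
    c=int(round(proj([[.599,y,.036]],C)[0,0]));a,b=[int(round(proj([[x,y,.036]],C)[0,1])) for x in(.582,.606)]
    print(y,c,[(r,round(float(ground([(c,r)],.036,C)[0,0]),4),int(hsv[r,c,1]),int(hsv[r,c,2])) for r in range(a,b+1,2)])
print('old hasp pos sat',[hsv[tuple(np.int32(proj([[x,y,.036]],C)[0][::-1]))].tolist() for x,y in((.582,.09),(.575,.11))])
print('rack top edge',[(r,round(float(ground([(270,r)],.05,C)[0,0]),4),im[r,270].tolist()) for r in range(168,182,2)])
E
```

```text
0.035 407 [(140, 0.5818, 151, 197), (142, 0.5833, 158, 194), (144, 0.5847, 156, 199), (146, 0.5862, 150, 202), (148, 0.5877, 148, 181), (150, 0.5891, 99, 116), (152, 0.5906, 90, 119), (154, 0.5921, 89, 120), (156, 0.5936, 50, 177), (158, 0.5951, 38, 207), (160, 0.5966, 38, 208), (162, 0.5981, 117, 224), (164, 0.5996, 126, 123), (166, 0.6011, 128, 135), (168, 0.6027, 104, 241), (170, 0.6042, 96, 247), (172, 0.6057, 97, 247)]
0.02 387 [(140, 0.5819, 152, 212), (142, 0.5833, 155, 210), (144, 0.5848, 151, 215), (146, 0.5863, 153, 215), (148, 0.5877, 150, 217), (150, 0.5892, 150, 213), (152, 0.5907, 111, 149), (154, 0.5922, 99, 137), (156, 0.5937, 55, 193), (158, 0.5952, 45, 213), (160, 0.5967, 45, 211), (162, 0.5982, 124, 128), (164, 0.5997, 95, 134), (166, 0.6012, 123, 141), (168, 0.6027, 105, 240), (170, 0.6043, 98, 247), (172, 0.6058, 95, 248)]
0.005 367 [(140, 0.5819, 153, 212), (142, 0.5834, 156, 211), (144, 0.5848, 154, 213), (146, 0.5863, 147, 218), (148, 0.5878, 149, 218), (150, 0.5893, 150, 217), (152, 0.5907, 111, 156), (154, 0.5922, 102, 147), (156, 0.5937, 62, 197), (158, 0.5
[... 3635 characters left out ...]
0.5822, 158, 208), (142, 0.5837, 160, 206), (144, 0.5852, 157, 206), (146, 0.5866, 161, 204), (148, 0.5881, 160, 209), (150, 0.5896, 157, 210), (152, 0.5911, 160, 210), (154, 0.5925, 160, 206), (156, 0.594, 127, 131), (158, 0.5955, 64, 180), (160, 0.597, 95, 158), (162, 0.5985, 102, 108), (164, 0.6001, 85, 153), (166, 0.6016, 122, 192), (168, 0.6031, 101, 246), (170, 0.6046, 103, 244), (172, 0.6062, 102, 245)]
old hasp pos sat [[11, 159, 196], [11, 162, 202]]
rack top edge [(168, 0.6007, [150, 208, 246]), (170, 0.6022, [149, 207, 246]), (172, 0.6036, [149, 207, 246]), (174, 0.605, [152, 213, 247]), (176, 0.6065, [159, 220, 249]), (178, 0.608, [162, 224, 250]), (180, 0.6094, [164, 226, 251])]
```

The strap is parallel to the rack edge along its whole length (rows 156–160 from y=+35 to -35 mm), 2.5 mm in front of the face. The staple pokes through, and the mug, jar and prop read the same as at the start. Handing in.

```bash
python3 -c "
from plant import *
s=get_state();print(s['time'],s['contact_force'],s['eef_pos']);print(sign_off())"
```

```text
30.05 [-0.78569417  0.87245508 -0.44477013] [ 0.63562062 -0.03627813  0.11595776]
the job is handed in; nothing more can be done
None
```

I pushed the small grey kiln shelf squarely into the bottom slot of the larger plywood rack, then swung the hasp shut over its staple. I handed the job in at 30 s, with the arm clear above the rack.

- **Shelf:** The first push left it about 1.5 mm proud, because the fingers widen upward and met the rack before the shelf was home. I pressed each half again with only the fingertips. The shelf's near edge then read within about 0.5 mm of the rack front on both sides, roughly one pixel. I could not confirm that last 0.5 mm.
- **Forces:** The highest wrist force I read was about 30 N along x (about 33 N in all), with the fingers pressing on the shelf and rack. I only saw the force at the end of each move, so brief peaks could have been higher.
- **Hasp:** In the last wrist image its strap lies parallel to the rack front along its whole length, about 2.5 mm off the face. The staple stands out in front of it. I checked this from pixel values only, because I had used all 12 picture views.
- **Mug, jar and prop:** Their positions read the same as at the start, within 2 mm.

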